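# Fetch the tin from among the candle glasses

### The job

Get the small steel tin out from among the three candle glasses on the round wooden board: first stand all three glasses aside on the grey rectangular tray, then lift the tin across and set it in the middle of the round cork coaster, and only then put each glass back on the board where it stood at the beginning. Keep the glasses and the tin upright and do not drop them, and leave the snuffer, the matchbox and the clip dispenser alone.

Things in the scene. Friction and masses are not known exactly. Their poses are not given: they have to be found in the camera images.
- glass_low: Low wide round candle glass, green, filled part way with white wax: 60 mm diameter, 54 mm high, straight wall 3.5 mm, about 0.2 kg. Loose. Origin at the centre of its underside, z up.
- glass_tall: Tall narrow round candle glass, green, with white wax: 46 mm diameter, 76 mm high, straight wall 3.5 mm, about 0.2 kg. Loose. Origin at the centre of its underside, z up.
- glass_square: Square candle glass, green, with white wax: 44 x 44 mm, 60 mm high, wall 4 mm, about 0.18 kg. Loose. Origin at the centre of its underside, z up; x and y normal to its faces. It starts with its faces square to the board's x and y axes, within 6 degrees.
- tin: Round steel tin with its screw-top lid on: 58 mm diameter all the way up, 50 mm high, about 0.15 kg. Loose. Starts at the centre of the candle board among the glasses. Origin at the centre of its underside, z up.
- candle_board: Fixed round dark wooden board, 220 mm diameter, 12 mm thick, flat top. Origin at the centre of its underside. Three flush cork inlays, 38 mm across, lie 64 mm from its centre at 180, +60 and -60 degrees from its x axis. At the start one glass stands on each (which on which varies), the tin in the middle, only about 3 to 14 mm from the glasses.
- side_tray: Fixed flat grey rectangular tray without a rim, the side area: 120 mm along its x, 240 mm along its y, 8 mm thick, empty at the start. Origin at the centre of its underside.
- coaster: Fixed round cork coaster, 100 mm diameter, 6 mm thick (flat top), empty at the start. Origin at the centre of its underside.
- snuffer: Bystander: bronze-tone aluminium candle snuffer lying down, about 190 mm long along its y, 32 mm wide, up to 32 mm high. Origin under its middle at the ledge surface.
- matchbox: Bystander: wooden matchbox lying flat, 55 x 38 x 16 mm. Origin at the centre of its underside.
- dispenser: Bystander: white plastic push dispenser of balloon clips, 60 mm diameter, 64 mm high. Origin at the centre of its underside.
Mind the look-alikes: they are no part of the job. What is shaped like the glass_low but purple or red is not meant.

How it is judged:
By the outcome, as a careful person would: the job done as asked, in the order asked, and still so for the second after the job is handed in, with the robot touching nothing.
It also fails if it takes over 141 s, if anything falls off the work surface, if the arm or the gripper's body presses on something with over 40 N, if the wrist force passes 120 N, or if a joint passes its speed limit or range.

### The arm

A 6-joint arm with a two-finger parallel gripper is mounted at the origin on the work surface. World frame = base frame: x ahead of the robot, y to its left, z up, the work surface at z = 0. Lengths are in mm, angles in rad, forces in N, time in s.
With the tool pointing down it reaches from about 350 to 975 mm from the base axis. Payload 7.1 kg.
Tool frame: the origin (TCP) lies midway between the tips of the shut fingers; the grasp point (between the pads) lies 19 mm behind it (ctrl.grip_depth is the distance from the TCP to the grasp point, in mm); z points along the fingers, y is the line along which they close (so a half turn about z gives the same grasp; the last joint's range is limited). The gripper opens to 88 mm and grips with 3 to 60 N. Pads are 20 mm wide; open, the fingers measure 115 mm over their backs; the gripper's body (75 mm by 178 mm) begins 61 mm behind the grasp point.
Start: joints at [1.118, 0.423, 1.63, -0, 1.089, -0.019], TCP at [262.669, 567.107, 222.675] pointing down, gripper open.
Joint ranges: [-3, 3], [-0.9, 2.11], [0.09, 2.58], [-1.31, 4.45], [0.11, 2.69], [-2.54, 2.54]. Speed limits (rad/s): [2.39, 2.39, 3.01, 3.14, 3.14, 3.14].

### API

Orientations are given as a rotation vector (axis times angle).
In Python, from workcell import ctrl, cams gives the robot as it stands.
- The arm moves only by the tool move_arm, never from a script. Its argument "steps" is a list of rows, each a list of 3 entries, a list of its own where there are three numbers: the shift along the tool's x, y, z in units of 25 mm (1.0 is 25 mm), then the turn about the tool's z in units of 5 degrees (1.0 is 5 degrees), then the closure, from 0 (fully open) to 1 (shut). A call has 1 to 20 rows; each row shifts and turns the commanded pose from where the row before left it, along the tool's axes as they then stand; what a row does not reach is not made up. A row lasts 1/12 s, in which the tool goes at most 41.7 mm and 7.16 degrees, less where a joint would pass 70% of its speed; a pose out of reach is approached as far as the arm can. A call is refused whole if a number of a shift passes 1 or a number of a turn 1, either way. A call with a gripper value outside its range is refused whole. The fingers move at their own pace and stop on an object; the grip force is fixed at half the most. Time passes only in rows, so rows that do not move let the fingers close. It gives the time, the measured TCP pose, the force, the opening and the grip force at its end, in the units of the state.
- ctrl.get_obs(): the state, without advancing time (a new reading comes with each control period).
- cams.get_image(name): name is "scene" or "side" or "wrist"; returns a dict with "image" (384x512x3 uint8, red, green, blue), "camera_matrix" (3x3 intrinsics, pixels), "xyz" and "rotation" of the camera in the world; the wrist camera has in their place "mount" (4x4, takes a point from camera to tool coordinates, whose origin is the TCP and whose axes are the flange's). Camera axes: x right, y down, z forward; pixel columns grow to the right and rows downward; lengths in mm; the calibration is good to about 2 mm. A picture is of the moment at which its call begins: read the wrist's pose just before it. There is no depth.
- ctrl.close_job(): hands the job in; it is judged then, once.
Trained networks look in the newest picture that a camera, given by its name, has taken for a name from the list of things; names that differ only in an ending like _2 or _b are one class to them, and where a whole thing is asked for, a point or a joint stands for the part that bears it (a point fixed in the world has none). Each returns a list of dicts, best first, with "p" (0 to 1); they miss things now and then, are a little off and sometimes report something else, mostly with a low value. They report only what shows in the picture. A call takes as long as a camera call. They do not tell look-alikes from the thing itself.
- cams.boxes_of(camera, thing): "rect" ([centre column, centre row, width, height] in pixels, round what is visible of it).
- cams.cut_out(camera, thing): "pixels" (384x512 bool, what is visible of it) and "rect" ([centre column, centre row, width, height] in pixels, round what is visible of it).
The state is a dict: "t": time; "qpos": joint angles; "qvel": joint speeds; "joint_torque": joint torques, N m; "ee_pos": TCP position; "orientation": TCP orientation; "ft_force": force on the tool from outside, world axes, zero at the start; "moment": the same for the moment, N m; "width": finger opening in mm; "grasp_force": force on a finger pad.
Only numpy, scipy, OpenCV 4.12 (cv2) and the standard library are available. Lean on these libraries where they do the work, as an engineer would, in place of code of your own. Each camera call takes 0.05 s, during which the arm holds its last target. There are 200 camera calls.

## Working session

There is one attempt and no reset: what is moved stays moved. The work goes in short steps, Python scripts to look and compute and a tool call to move; the robot and the scene stay as the last step left them, time stands still between calls to the robot, and variables do not carry over. Pictures are saved under pics/ and viewed, at most 14 in all, crops included, and the job is handed in when it is done.

Besides the shell and the picture viewer there is one more tool, called after ">>>" as name([rows], argument=value, ...), one row to a line, values as JSON. move_arm: Moves the arm, as the interface text tells. Its arguments: {"type":"object","properties":{"steps":{"type":"array"}},"required":["steps"]}

```bash
mkdir -p pics; ls; python3 - <<'E'
from workcell import ctrl,cams
import cv2,numpy as np
o=ctrl.get_obs();print(o)
for n in ['scene','side','wrist']:
    d=cams.get_image(n);cv2.imwrite(f'pics/{n}0.png',d['image'][:,:,::-1])
    for t in ['glass_low','glass_tall','glass_square','tin','candle_board','side_tray','coaster','snuffer','matchbox','dispenser']:
        print(n,t,[(np.round(b['rect']).astype(int).tolist(),round(b['p'],2)) for b in cams.boxes_of(n,t)[:4]])
    print({k:np.round(v,3).tolist() for k,v in d.items() if k!='image'})
E
```

```text
pics
{'t': 0.0, 'qpos': array([ 1.11797990e+00,  4.23838979e-01,  1.63069704e+00, -3.60774488e-05,
        1.08859668e+00, -1.90321802e-02]), 'qvel': array([ 2.71310274e-05, -1.09112326e-04,  1.72366644e-03,  5.21967830e-04,
        5.52812490e-04,  2.09846986e-03]), 'joint_torque': array([ 2.36506465e-03, -5.44646430e+01, -2.73662317e+01,  6.44525955e-02,
        2.28937523e-02, -1.27467001e-04]), 'ee_pos': array([262.44983342, 566.60554724, 221.90009619]), 'orientation': array([-6.75960269e-01, -3.06767176e+00,  2.36356566e-03]), 'ft_force': array([ 0.15819192, -1.17377793, -0.12257343]), 'moment': array([-0.02343501, -0.0119799 ,  0.01811922]), 'grasp_force': 0.0, 'width': 87.49887159155553}
scene glass_low [([333, 220, 22, 30], 0.81), ([364, 202, 23, 34], 0.79), ([290, 192, 26, 32], 0.6)]
scene glass_tall [([248, 181, 19, 27], 0.58)]
scene glass_square [([277, 160, 23, 25], 0.87)]
scene tin [([270, 183, 21, 28], 0.93)]
scene candle_board [([271, 193, 77, 64], 0.69), ([275, 161, 22, 21], 0.66)]
scene side_tray [([214, 144, 82, 51], 0.66)]
scene coaster [([335, 271, 43, 38], 0.68)]
[... 808 characters left out ...]
side matchbox [([394, 226, 23, 22], 0.64), ([251, 206, 27, 28], 0.39)]
side dispenser [([283, 152, 22, 22], 0.77)]
{'camera_matrix': [[432.976, 0.0, 258.117], [0.0, 432.976, 184.967], [0.0, 0.0, 1.0]], 'xyz': [4.133, -665.449, 611.197], 'rotation': [-2.037, 0.701, -0.415]}
wrist glass_low []
wrist glass_tall []
wrist glass_square []
wrist tin []
wrist candle_board []
wrist side_tray []
wrist coaster [([176, 370, 48, 10], 0.66)]
wrist snuffer []
wrist matchbox []
wrist dispenser []
{'camera_matrix': [[288.107, 0.0, 252.809], [0.0, 288.107, 193.728], [0.0, 0.0, 1.0]], 'mount': [[-0.0, -0.957, -0.291, 80.491], [1.0, -0.0, -0.001, -0.312], [0.001, -0.291, 0.957, -162.602], [0.0, 0.0, 0.0, 1.0]]}
```

```bash
cat > h.py <<'E'
from workcell import ctrl,cams
import cv2,numpy as np
from scipy.spatial.transform import Rotation as R
def cam(n):
    o=ctrl.get_obs();d=cams.get_image(n)
    if 'mount' in d:
        T=np.eye(4);T[:3,:3]=R.from_rotvec(o['orientation']).as_matrix();T[:3,3]=o['ee_pos'];M=T@np.array(d['mount'])
        return d['image'],np.array(d['camera_matrix']),M[:3,:3],M[:3,3]
    return d['image'],np.array(d['camera_matrix']),R.from_rotvec(d['rotation']).as_matrix() if np.shape(d['rotation'])==(3,) else np.array(d['rotation']),np.array(d['xyz'])
def ray(c,u,v,z):
    _,K,Rm,p=c;r=Rm@np.linalg.solve(K,[u,v,1.]);return p+r*(z-p[2])/r[2]
def proj(c,P):
    _,K,Rm,p=c;q=(np.atleast_2d(P)-p)@Rm@K.T;return q[:,:2]/q[:,2:]
E
python3 - <<'E'
from h import *
a=cam('scene');b=cam('side')
for n,c,L in [('scene',a,dict(board=(271,193,12),tray=(214,144,8),coaster=(335,271,6),snuf=(194,252,10),match=(153,182,8),disp=(235,287,32),g333=(333,220,27),g364=(364,202,27),g290=(290,192,40),g248=(248,181,40),sq=(277,160,40),tin=(270,183,37))),('side',b,dict(board=(248,218,12),tray=(337,285,8),coaster=(200,164,6),g189=(189,184,27),g231=(231,199,40),g152=(152,192,27),g274=(274,200,50),g243=(243,222,42),tin=(250,206,37),match=(394,226,8),disp=(283,152,32),snuf=(320,175,10)))]:
    for k,v in L.items(): print(n,k,ray(c,*v).round().tolist()[:2])
im=np.zeros((600,800,3),np.uint8)
x=cv2.resize(a[0][90:330,120:420,::-1],(800,640))[:600];cv2.imwrite('pics/s1.png',x)
x=cv2.resize(b[0][120:345,120:420,::-1],(800,600),interpolation=cv2.INTER_CUBIC);cv2.imwrite('pics/d1.png',x)
E
```

```text
scene board [523.0, 10.0]
scene tray [529.0, -255.0]
scene coaster [557.0, 283.0]
scene snuf [787.0, 37.0]
scene match [753.0, -231.0]
scene disp [770.0, 182.0]
scene g333 [467.0, 185.0]
scene g364 [362.0, 195.0]
scene g290 [497.0, 56.0]
scene g248 [560.0, -44.0]
scene sq [446.0, -56.0]
scene tin [516.0, -3.0]
side board [505.0, -18.0]
side tray [513.0, -291.0]
side coaster [559.0, 278.0]
side g189 [462.0, 173.0]
side g231 [496.0, 37.0]
side g152 [369.0, 195.0]
side g274 [565.0, -39.0]
side g243 [462.0, -56.0]
side tin [517.0, -10.0]
side match [759.0, -242.0]
side disp [766.0, 156.0]
side snuf [786.0, 23.0]
```

View pics/s1.png

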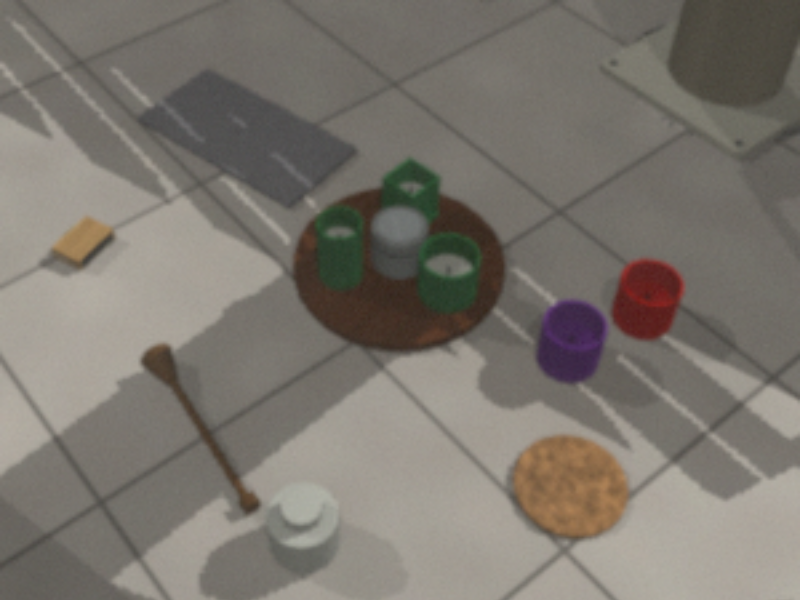

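View pics/d1.png

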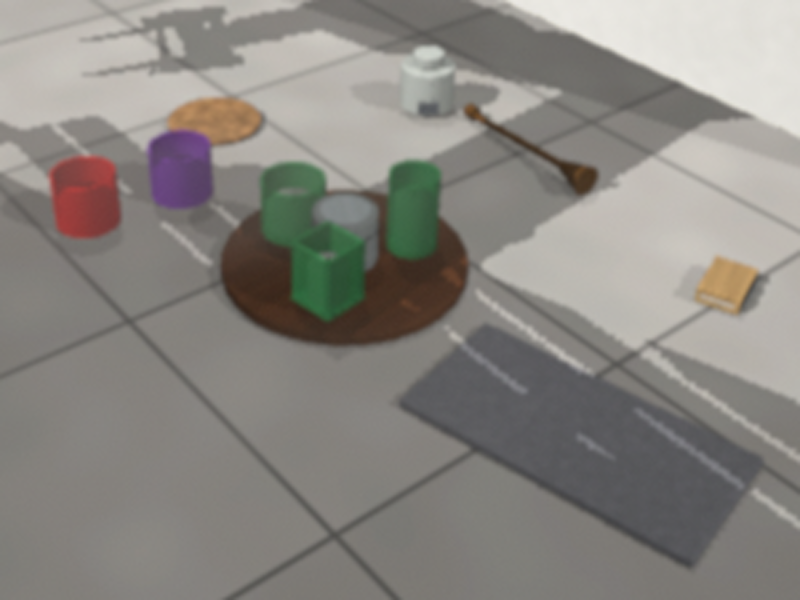

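The candidates for "green glass" (scene pixels) are low green (288,191), tall green (247,183) and square green (274,161). The look-alikes are purple (332,218) and red (363,202), off the board, and I exclude both. The tin is at (270,183), the grey tray at (214,144) and the coaster at (335,271). Next I'll move above the board for a close look.

>>> move_arm([
  [[-1, -0.88, 0], 0, 0],
  [[-1, -0.88, 0], 0, 0],
  [[-1, -0.88, 0], 0, 0],
  [[-1, -0.88, 0], 0, 0],
  [[-1, -0.88, 0], 0, 0],
  [[-1, -0.88, 0], 0, 0],
  [[-1, -0.88, 0], 0, 0],
  [[-1, -0.88, 0], 0, 0],
  [[-1, -0.88, 0], 0, 0],
  [[-1, -0.88, 0], 0, 0],
  [[-1, -0.88, 0], 0, 0],
  [[-1, -0.88, 0], 0, 0],
  [[-1, -0.88, 0], 0, 0],
  [[-1, -0.88, 0], 0, 0],
  [[-1, -0.88, 0], 0, 0],
  [[-1, -0.88, 0], 0, 0],
  [[-1, -0.88, 0], 0, 0],
  [[-1, -0.88, 0], 0, 0],
  [[0, 0, 0], 0, 0],
  [[0, 0, 0], 0, 0],
])

```text
t: 3.42
ee_pos: [505.0, 17.3, 222.7]
orientation: [0.681, 3.067, 0.0]
ft_force: [0.3, 0.4, -0.2]
width: 88.0
grasp_force: 0.0
```

```bash
python3 - <<'E'
from h import *
o=ctrl.get_obs();print(o['t'],o['ee_pos'],o['orientation'],o['qpos'])
c=cam('wrist');cv2.imwrite('pics/w1.png',cv2.resize(c[0][:,:,::-1],(800,600)))
for t in ['glass_low','glass_tall','glass_square','tin','candle_board','side_tray']:
    print(t,[(np.round(b['rect']).astype(int).tolist(),round(b['p'],2)) for b in cams.boxes_of('wrist',t)[:4]])
E
```

```text
3.4167 [505.01724432  17.26002777 222.67018033] [6.80972986e-01 3.06677367e+00 2.23333708e-04] [ 1.05442169e-02  2.47452784e-01  1.89094064e+00  1.30831902e-04
  1.00304614e+00 -1.12331536e+00]
glass_low [([344, 14, 67, 27], 0.95), ([281, 162, 51, 58], 0.89), ([370, 76, 69, 62], 0.72)]
glass_tall [([240, 243, 36, 58], 0.85)]
glass_square [([186, 173, 62, 56], 0.77)]
tin [([230, 189, 51, 59], 0.96)]
candle_board [([237, 176, 162, 157], 0.93)]
side_tray [([85, 233, 143, 100], 0.72)]
```

View pics/w1.png

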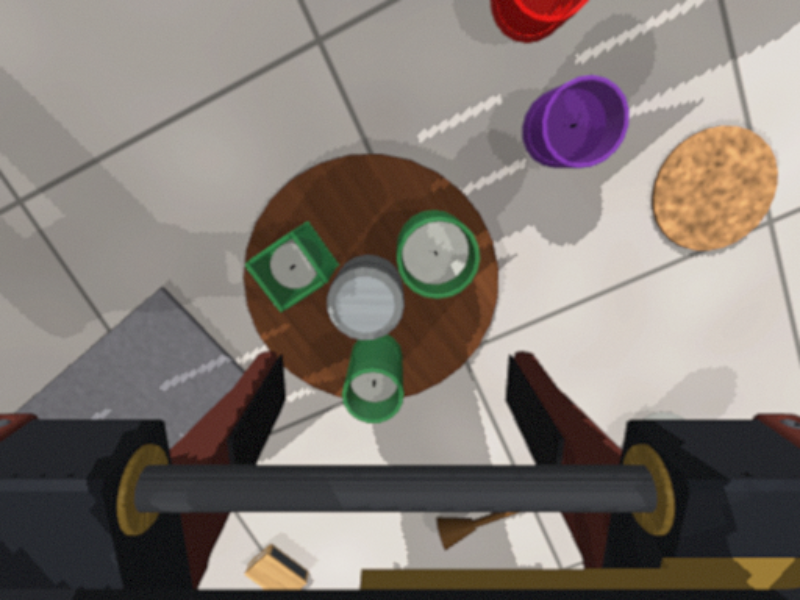

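The view shows the square at (290,267), low green at (437,253), tall at (373,383), the tin at (367,300) and the coaster at (715,188), with part of the tray at lower left. Purple is at (590,120) and red is at the top. Next I'll fit silhouettes.

```bash
cat >> h.py <<'E'
from scipy.optimize import minimize
A=np.linspace(0,2*np.pi,72,endpoint=False)
circ=lambda r:np.c_[np.cos(A),np.sin(A)]*r
def model(xy,kind,z0,yaw=0):
    rr={'low':(circ(30),54),'tall':(circ(23),76),'tin':(circ(29),50),'coaster':(circ(50),6),'board':(circ(110),12),
      'square':(np.array([[1,1],[-1,1],[-1,-1],[1,-1]])*22.,60),'tray':(np.array([[60,120],[-60,120],[-60,-120],[60,-120]])*1.,8)}[kind]
    c,s=np.cos(yaw),np.sin(yaw);p=rr[0]@np.array([[c,s],[-s,c]])+xy
    return np.vstack([np.c_[p,np.full(len(p),z0)],np.c_[p,np.full(len(p),z0+rr[1])]])
def hull(p,S=4):
    m=np.zeros((384*S,512*S),np.uint8);h=cv2.convexHull((p*S+S/2-.5).astype(np.float32)).round().astype(np.int32);cv2.fillConvexPoly(m,h,1);return m>0
def fit(c,mask,kind,z0,x0,yaw=None,S=4):
    M=cv2.resize(mask.astype(np.uint8),None,fx=S,fy=S,interpolation=cv2.INTER_NEAREST)>0
    def f(v):
        m=hull(proj(c,model(v[:2],kind,z0,v[2]/30 if len(v)>2 else 0)));return 1-(m&M).sum()/(m|M).sum()
    v=np.r_[x0,[] if yaw is None else [yaw*30]].astype(float)
    s=np.vstack([v]+[v+8*e for e in np.eye(len(v))])
    r=minimize(f,v,method='Nelder-Mead',options=dict(initial_simplex=s,xatol=.05,fatol=1e-5))
    x=r.x.copy()
    if yaw is not None:x[2]=np.degrees(x[2]/30)
    return x.round(1),round(r.fun,3)
def comp(m,u,v):
    n,l=cv2.connectedComponents(m.astype(np.uint8));k=l[v-12:v+13,u-12:u+13];k=k[k>0]
    k=np.bincount(k).argmax();q=np.argwhere(l==k)[:,::-1]
    o=np.zeros(m.shape,np.uint8);cv2.fillConvexPoly(o,cv2.convexHull(q.astype(np.int32)),1);return o>0
def hsv(c):return cv2.cvtColor(c[0],cv2.COLOR_RGB2HSV)
def green(c):
    h=hsv(c);return (h[...,0]>45)&(h[...,0]<90)&(h[...,1]>90)
def cork(c):
    h=hsv(c);return (h[...,0]>8)&(h[...,0]<22)&(h[...,1]>80)&(h[...,2]>130)
E
python3 - <<'E'
from h import *
c=cam('wrist');g=green(c)
print('low',fit(c,comp(g,280,162),'low',12,(497,47)))
print('tall',fit(c,comp(g,239,245),'tall',12,(562,-42)))
print('sq',fit(c,comp(g,186,171),'square',12,(455,-56),.3))
print('coaster',fit(c,comp(cork(c),457,120),'coaster',0,(558,280)))
for n in ['candle_board','tin','side_tray']:
    r=cams.cut_out('wrist',n)[0];m=r['pixels']
    if n=='candle_board':
        q=np.argwhere(m)[:,::-1];o=np.zeros(m.shape,np.uint8);cv2.fillConvexPoly(o,cv2.convexHull(q.astype(np.int32)),1)
        print(n,fit(c,o>0,'board',0,(515,-8)))
    if n=='tin': print(n,fit(c,m,'tin',12,(515,-6)))
for n,u,v in [('scene',0,0),('side',0,0)]:
    d=cam(n);g=green(d)
    t=cams.cut_out(n,'side_tray')[0]['pixels'];print(n,'tray',fit(d,t,'tray',0,(520,-270),.1),t.sum())
    co=cams.cut_out(n,'coaster')[0]['pixels'];print(n,'coaster',fit(d,co,'coaster',0,(558,280)))
    for k,uv in dict(low=((288,191),(231,199)),tall=((247,183),(274,200)),square=((274,161),(243,222))).items():
        uv=uv[n=='side']
        try: print(n,k,fit(d,comp(g,*uv),k,12,dict(low=(497,47),tall=(562,-42),square=(455,-56))[k],.3 if k=='square' else None))
        except Exception as e: print(e)
E
```

```text
Traceback (most recent call last):
  File "h.py", line 36, in comp
    k=np.bincount(k).argmax();q=np.argwhere(l==k)[:,::-1]
ValueError: attempt to get argmax of an empty sequence
```

```bash
sed -i 's/def comp(m,u,v):/def comp(m,u,v,w=22):/; s/l\[v-12:v+13,u-12:u+13\]/l[v-w:v+w,u-w:u+w]/' h.py
cat > m.py <<'E'
from h import *
c=cam('wrist');g=green(c)
print('low',fit(c,comp(g,280,162),'low',12,(497,47)))
print('tall',fit(c,comp(g,239,245),'tall',12,(562,-42)))
print('sq',fit(c,comp(g,186,171),'square',12,(455,-56),.3))
print('coaster',fit(c,comp(cork(c),457,120),'coaster',0,(558,280)))
for n in ['candle_board','tin']:
    m=cams.cut_out('wrist',n)[0]['pixels']
    if n=='candle_board':
        q=np.argwhere(m)[:,::-1];o=np.zeros(m.shape,np.uint8);cv2.fillConvexPoly(o,cv2.convexHull(q.astype(np.int32)),1)
        print(n,fit(c,o>0,'board',0,(515,-8)))
    if n=='tin': print(n,fit(c,m,'tin',12,(515,-6)))
for n in ['scene','side']:
    d=cam(n);g=green(d)
    t=cams.cut_out(n,'side_tray')[0]['pixels'];print(n,'tray',fit(d,t,'tray',0,(520,-270),.1),t.sum())
    co=cams.cut_out(n,'coaster')[0]['pixels'];print(n,'coaster',fit(d,co,'coaster',0,(558,280)))
E
python3 m.py
```

```text
low (array([502.4,  51.8]), np.float64(0.02))
tall (array([571. , -32.8]), np.float64(0.073))
sq (array([464.6, -50.5,   9. ]), np.float64(0.028))
coaster (array([560.1, 280.1]), np.float64(0.04))
candle_board (array([512.7, -10.5]), np.float64(0.016))
tin (array([511.3, -11.7]), np.float64(0.031))
scene tray (array([ 521. , -276.2,   12.8]), np.float64(0.042)) 2063
scene coaster (array([559.4, 281.7]), np.float64(0.034))
side tray (array([ 523.6, -278.6,   13. ]), np.float64(0.032)) 5648
side coaster (array([564.1, 283.3]), np.float64(0.132))
```

The geometry agrees: the glasses are about 63 mm from the board centre and 120° apart, and the square's yaw of 9° fits the board's. I'll start with the tall glass, gripping tangentially: turn, then align.

```bash
cat > d.py <<'E'
import sys
from h import *
# usage: d.py x y z yaw : remaining shift in tool units after turning
o=ctrl.get_obs();Rm=R.from_rotvec(o['orientation']).as_matrix()
y0=np.degrees(np.arctan2(Rm[1,1],Rm[0,1]))
x,y,z,w=map(float,sys.argv[1:5]);a=np.radians(w)
d=np.array([x,y,z])-o['ee_pos'];X=np.array([-np.sin(a),np.cos(a),0]);Y=np.array([np.cos(a),np.sin(a),0])
print('t',round(o['t'],2),'yaw',y0.round(2),'turn units',((y0-w+90)%180-90).round(2)/5,'shift units',(np.array([d@X,d@Y,-d[2]])/25).round(3),'w',o['width'].round(1),'f',round(float(o['grasp_force']),1),'ft',o['ft_force'].round(1))
E
python3 d.py 571.7 -33 35 69.1
```

```text
Traceback (most recent call last):
  File "d.py", line 8, in <module>
    print('t',round(o['t'],2),'yaw',y0.round(2),'turn units',((y0-w+90)%180-90).round(2)/5,'shift units',(np.array([d@X,d@Y,-d[2]])/25).round(3),'w',o['width'].round(1),'f',round(float(o['grasp_force']),1),'ft',o['ft_force'].round(1))
                                                                                                                                                     ^^^^^^^^^^^^^^^^
AttributeError: 'float' object has no attribute 'round'
```

>>> move_arm([
  [[0, 0, 0], -0.8, 0],
  [[-0.8, -0.23, 0.5], 0, 0],
  [[-0.8, -0.23, 1], 0, 0],
  [[-0.8, -0.23, 1], 0, 0],
  [[-0.8, -0.23, 0.5], 0, 0],
  [[0, 0, 0], 0, 0],
])

```text
t: 4.77
ee_pos: [572.1, -33.0, 144.9]
orientation: [-0.57, -3.087, 0.001]
ft_force: [-0.9, 0.9, -0.0]
width: 87.7
grasp_force: 0.0
```

```bash
python3 d.py 571.7 -33 35 69.1; python3 - <<'E'
from h import *
c=cam('wrist');cv2.imwrite('pics/w2.png',cv2.resize(c[0][:,:,::-1],(640,480)))
cut=[(np.round(b['rect']).tolist(),round(b['p'],2)) for b in cams.boxes_of('wrist','glass_tall')];print(cut)
u,v=map(int,proj(c,[[571.7,-33,88]])[0]);print(u,v)
cv2.imwrite('pics/m2.png',green(c)*255)
for P in [(571,-32.8),(573,-34)]: print(proj(c,np.r_[np.c_[circ(23)+P,np.full(72,88)]])[::18].round())
print('tall',fit(c,comp(green(c),u,v),'tall',12,(571,-33)))
E
```

```text
[([253.0, 201.0, 56.0, 69.0], 0.84)]
253 209
[[263. 233.]
 [280. 199.]
 [243. 183.]
 [227. 218.]]
[[263. 236.]
 [279. 202.]
 [242. 186.]
 [227. 221.]]
tall (array([571.1, -32.9]), np.float64(0.031))Traceback (most recent call last):
  File "d.py", line 8, in <module>
    print('t',round(o['t'],2),'yaw',y0.round(2),'turn units',((y0-w+90)%180-90).round(2)/5,'shift units',(np.array([d@X,d@Y,-d[2]])/25).round(3),'w',o['width'].round(1),'f',round(float(o['grasp_force']),1),'ft',o['ft_force'].round(1))
                                                                                                                                                     ^^^^^^^^^^^^^^^^
AttributeError: 'float' object has no attribute 'round'
[ WARN:0@2.972] global loadsave.cpp:1063 imwrite_ Unsupported depth image for selected encoder is fallbacked to CV_8U.
```

View pics/w2.png

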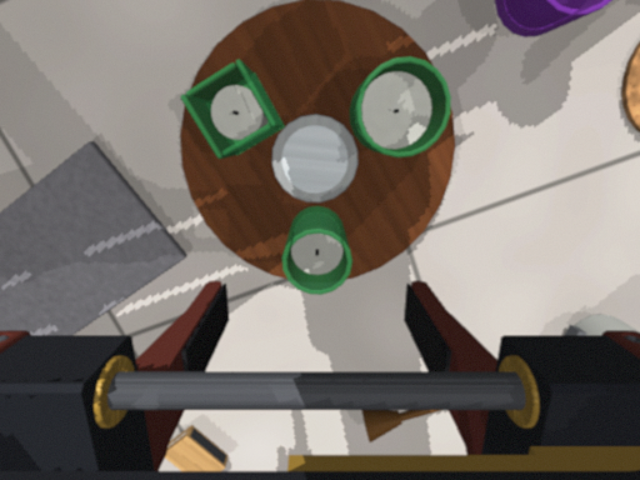

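The tall glass is at (317,255), centred in front of the open fingers. The fit confirms (571,-33), so I descend and grip.

>>> move_arm([
  [[0, 0, 0.9], 0, 0],
  [[0, 0, 0.9], 0, 0],
  [[0, 0, 0.9], 0, 0],
  [[0, 0, 0.9], 0, 0],
  [[0, 0, 0.8], 0, 0],
  [[0, 0, 0], 0, 0],
  [[0, 0, 0], 0, 1],
  [[0, 0, 0], 0, 1],
  [[0, 0, 0], 0, 1],
  [[0, 0, 0], 0, 1],
  [[0, 0, 0], 0, 1],
  [[0, 0, 0], 0, 1],
])

```text
t: 5.87
ee_pos: [571.5, -31.3, 38.5]
orientation: [0.569, 3.089, 0.0]
ft_force: [0.0, 0.4, 0.7]
width: 51.3
grasp_force: 0.0
```

```bash
sed -i "s/o\['width'\].round(1)/round(float(o['width']),1)/" d.py; python3 d.py 560 -351 34 69.1
```

```text
t 5.87 yaw 69.14 turn units 0.008 shift units [ -4.13  -12.11    0.178] w 51.3 f 0.0 ft [0.  0.4 0.7]
```

>>> move_arm([
  [[0, 0, 0], 0, 1],
  [[0, 0, 0], 0, 1],
  [[0, 0, 0], 0, 1],
  [[0, 0, 0], 0, 1],
])

```text
t: 6.2
ee_pos: [571.3, -31.6, 38.2]
orientation: [0.569, 3.089, -0.0]
ft_force: [-0.7, -0.4, 6.2]
width: 46.4
grasp_force: 30.0
```

```bash
for i in 1 2; do python3 d.py 560 -351 34 69.1;done; python3 -c "
from h import *
print(ctrl.get_obs()['ee_pos'])"
```

```text
t 6.2 yaw 69.14 turn units 0.008 shift units [ -4.134 -12.099   0.169] w 46.4 f 30.0 ft [-0.7 -0.4  6.2]
t 6.2 yaw 69.14 turn units 0.008 shift units [ -4.134 -12.099   0.169] w 46.4 f 30.0 ft [-0.7 -0.4  6.2]
[571.34409546 -31.55176666  38.23532563]
```

>>> move_arm([
  [[0, 0, -0.4], 0, 1],
  [[0, 0, -1], 0, 1],
  [[0, 0, -1], 0, 1],
  [[0, 0, -0.6], 0, 1],
  [[-0.2, -0.5, 0], 0, 1],
  [[-0.35, -1, 0], 0, 1],
  [[-0.35, -1, 0], 0, 1],
  [[-0.35, -1, 0], 0, 1],
  [[-0.35, -1, 0], 0, 1],
  [[-0.35, -1, 0], 0, 1],
  [[-0.35, -1, 0], 0, 1],
  [[-0.35, -1, 0], 0, 1],
  [[-0.35, -1, 0], 0, 1],
  [[-0.35, -1, 0], 0, 1],
  [[-0.35, -1, 0], 0, 1],
  [[-0.35, -1, 0], 0, 1],
  [[-0.1, -0.6, 0], 0, 1],
  [[0, 0, 0], 0, 1],
])

```text
t: 7.7
ee_pos: [559.0, -354.1, 111.8]
orientation: [-0.573, -3.088, 0.001]
ft_force: [0.2, 0.1, -2.2]
width: 46.5
grasp_force: 30.0
```

```bash
python3 d.py 560 -351 35 69.1
```

```text
t 7.7 yaw 68.98 turn units -0.024 shift units [0.008 0.131 3.074] w 46.5 f 30.0 ft [ 0.2  0.1 -2.2]
```

>>> move_arm([
  [[0, 0.13, 0.5], 0, 1],
  [[0, 0, 0.8], 0, 1],
  [[0, 0, 0.8], 0, 1],
  [[0, 0, 0.5], 0, 1],
  [[0, 0, 0.3], 0, 1],
  [[0, 0, 0.1], 0, 1],
  [[0, 0, 0], 0, 1],
  [[0, 0, 0], 0, 1],
])

```text
t: 8.37
ee_pos: [562.1, -347.9, 38.2]
orientation: [0.568, 3.089, -0.001]
ft_force: [-0.0, 0.3, -2.4]
width: 46.6
grasp_force: 30.0
```

```bash
python3 d.py 560 -351 34.2 69.1
```

```text
t 8.37 yaw 69.17 turn units 0.014000000000000002 shift units [ 0.034 -0.148  0.161] w 46.6 f 30.0 ft [-0.   0.3 -2.4]
```

>>> move_arm([
  [[0, 0, 0.13], 0, 1],
  [[0, 0, 0], 0, 1],
  [[0, 0, 0], 0, 1],
])

```text
t: 8.62
ee_pos: [561.7, -348.1, 34.9]
orientation: [0.569, 3.089, -0.0]
ft_force: [0.3, -0.4, -3.3]
width: 46.1
grasp_force: 30.0
```

>>> move_arm([
  [[0, 0, 0.04], 0, 1],
  [[0, 0, 0], 0, 1],
  [[0, 0, 0], 0, 1],
])

```text
t: 8.87
ee_pos: [561.9, -348.2, 34.3]
orientation: [0.569, 3.089, -0.001]
ft_force: [-1.2, 2.2, 5.6]
width: 46.4
grasp_force: 30.0
```

```bash
python3 d.py 561.7 -348 34.2 69.1
```

```text
t 8.87 yaw 69.14 turn units 0.008 shift units [0.009 0.006 0.003] w 46.4 f 30.0 ft [-1.2  2.2  5.6]
```

>>> move_arm([
  [[0, 0, 0], 0, 0],
  [[0, 0, 0], 0, 0],
  [[0, 0, 0], 0, 0],
  [[0, 0, 0], 0, 0],
  [[0, 0, 0], 0, 0],
  [[0, 0, 0], 0, 0],
  [[0, 0, 0], 0, 0],
  [[0, 0, -0.5], 0, 0],
  [[0, 0, -1], 0, 0],
  [[0, 0, -1], -1, 0],
  [[0, 0, -1], -1, 0],
  [[0, 0, -1], -1, 0],
  [[0, 0, -0.5], -1, 0],
  [[0, 0, 0], -1, 0],
  [[0, 0, 0], -1, 0],
])

```text
t: 10.12
ee_pos: [562.3, -348.4, 161.2]
orientation: [-0.257, 3.128, -0.003]
ft_force: [-0.3, -0.2, 0.3]
width: 87.5
grasp_force: 0.0
```

```bash
python3 d.py 464.6 -50.5 23 99
```

```text
t 10.12 yaw 99.39 turn units 0.078 shift units [ 1.998 12.381  5.528] w 87.5 f 0.0 ft [-0.3 -0.2  0.3]
```

>>> move_arm([
  [[0.1, 0.6, 0], 0, 0],
  [[0.16, 1, 0], 0, 0],
  [[0.16, 1, 0], 0, 0],
  [[0.16, 1, 0], 0, 0],
  [[0.16, 1, 0], 0, 0],
  [[0.16, 1, 0], 0, 0],
  [[0.16, 1, 0], 0, 0],
  [[0.16, 1, 0], 0, 0],
  [[0.16, 1, 0], 0, 0],
  [[0.16, 1, 0], 0, 0],
  [[0.16, 1, 0], 0, 0],
  [[0.16, 1, 0], 0, 0],
  [[0.12, 0.8, 0], 0, 0],
  [[0, 0, 0], 0, 0],
  [[0, 0, 0], 0, 0],
  [[0, 0, 0], 0, 0],
])

```text
t: 11.45
ee_pos: [464.2, -50.2, 159.2]
orientation: [-0.251, 3.13, -0.001]
ft_force: [-0.1, -0.7, -1.0]
width: 88.0
grasp_force: 0.0
```

```bash
python3 - <<'E'
from h import *
c=cam('wrist');g=green(c)
cv2.imwrite('pics/w3.png',cv2.resize(c[0][:,:,::-1],(640,480)))
for k,P,h in [('square',(464.6,-50.5),72),('low',(502.4,51.8),66)]:
    u,v=map(int,proj(c,[[*P,h]])[0]);print(u,v)
    try: print(k,fit(c,comp(g,u,v),k,12,P,.16 if k=='square' else None))
    except Exception as e: print(e)
E
python3 d.py 464.6 -50.5 23 99
```

```text
252 198
square (array([464.6, -50.5,   8.3]), np.float64(0.019))
349 248
low (array([501.7,  51.2]), np.float64(0.109))
t 11.5 yaw 99.13 turn units 0.026000000000000002 shift units [-1.700e-02 -3.000e-03  5.438e+00] w 88.0 f 0.0 ft [ 1.1 -0.5  0.2]
```

View pics/w3.png

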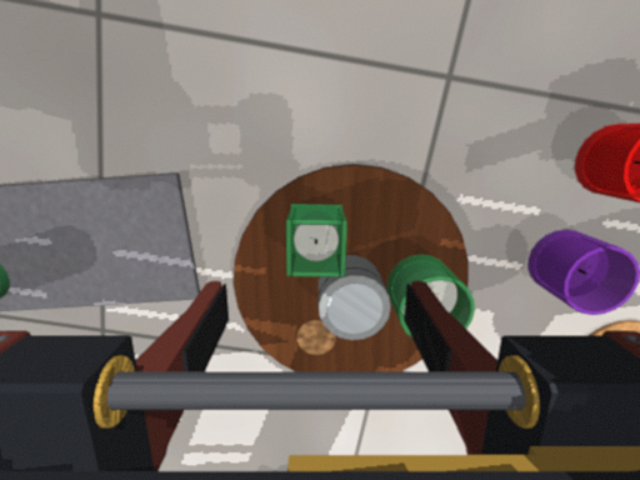

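The square is at (316,240), aligned between the finger directions, and the tin and low glass are clear of the finger paths. I descend and grip.

>>> move_arm([
  [[0, 0, 0.5], 0.1, 0],
  [[0, 0, 1], 0, 0],
  [[0, 0, 1], 0, 0],
  [[0, 0, 1], 0, 0],
  [[0, 0, 0.9], 0, 0],
  [[0, 0, 0.7], 0, 0],
  [[0, 0, 0.3], 0, 0],
  [[0, 0, 0], 0, 0],
  [[0, 0, 0], 0, 1],
  [[0, 0, 0], 0, 1],
  [[0, 0, 0], 0, 1],
  [[0, 0, 0], 0, 1],
  [[0, 0, 0], 0, 1],
  [[0, 0, 0], 0, 1],
  [[0, 0, 0], 0, 1],
  [[0, 0, 0], 0, 1],
  [[0, 0, 0], 0, 1],
  [[0, 0, 0], 0, 1],
  [[0, 0, 0], 0, 1],
  [[0, 0, 0], 0, 1],
])

```text
t: 13.17
ee_pos: [463.7, -49.7, 23.8]
orientation: [-0.237, 3.132, -0.0]
ft_force: [-0.9, 0.0, 5.4]
width: 44.3
grasp_force: 30.0
```

```bash
python3 d.py 527.7 -189 23 98.6
```

```text
t 13.17 yaw 98.65 turn units 0.01 shift units [-1.699 -5.891  0.03 ] w 44.3 f 30.0 ft [-0.9  0.   5.4]
```

>>> move_arm([
  [[0, 0, -0.4], 0, 1],
  [[0, 0, -1], 0, 1],
  [[0, 0, -0.6], 0, 1],
  [[-0.1, -0.4, 0], 0, 1],
  [[-0.3, -1, 0], 0, 1],
  [[-0.3, -1, 0], 0, 1],
  [[-0.3, -1, 0], 0, 1],
  [[-0.3, -1, 0], 0, 1],
  [[-0.3, -1, 0], 0, 1],
  [[-0.1, -0.5, 0], 0, 1],
  [[0, 0, 0], 0, 1],
  [[0, 0, 0], 0, 1],
  [[0, 0, 0.7], 0, 1],
  [[0, 0, 0.7], 0, 1],
  [[0, 0, 0.4], 0, 1],
  [[0, 0, 0.1], 0, 1],
  [[0, 0, 0], 0, 1],
  [[0, 0, 0], 0, 1],
])

```text
t: 14.67
ee_pos: [527.6, -188.7, 26.2]
orientation: [0.238, -3.132, -0.0]
ft_force: [0.0, -0.5, -1.0]
width: 43.5
grasp_force: 30.0
```

```bash
python3 d.py 527.7 -189 19.8 98.6
```

```text
t 14.67 yaw 98.68 turn units 0.016 shift units [-0.003 -0.012  0.255] w 43.5 f 30.0 ft [ 0.  -0.5 -1. ]
```

>>> move_arm([
  [[0, 0, 0.15], 0, 1],
  [[0, 0, 0.1], 0, 1],
  [[0, 0, 0], 0, 1],
  [[0, 0, 0], 0, 1],
])

```text
t: 15.0
ee_pos: [527.7, -189.2, 19.9]
orientation: [-0.237, 3.132, -0.0]
ft_force: [-0.6, -0.6, -1.4]
width: 43.9
grasp_force: 30.0
```

```bash
python3 d.py 527.7 -189 19.8 98.6
```

```text
t 15.0 yaw 98.64 turn units 0.008 shift units [-0.002  0.008  0.002] w 43.9 f 30.0 ft [-0.6 -0.6 -1.4]
```

>>> move_arm([
  [[0, 0, 0.03], 0, 1],
  [[0, 0, 0], 0, 1],
  [[0, 0, 0], 0, 1],
])

```text
t: 15.25
ee_pos: [527.7, -189.2, 19.8]
orientation: [-0.237, 3.132, -0.0]
ft_force: [-2.4, 0.9, 7.4]
width: 44.0
grasp_force: 30.0
```

>>> move_arm([
  [[0, 0, 0], 0, 0],
  [[0, 0, 0], 0, 0],
  [[0, 0, 0], 0, 0],
  [[0, 0, 0], 0, 0],
  [[0, 0, 0], 0, 0],
  [[0, 0, 0], 0, 0],
  [[0, 0, 0], 0, 0],
  [[0, 0, -0.5], 0, 0],
  [[0, 0, -1], 0, 0],
  [[0, 0, -1], 0, 0],
  [[0, 0, -1], 1, 0],
  [[0, 0, -1], 1, 0],
  [[0, 0, -0.5], 1, 0],
  [[0, 0, 0], 1, 0],
  [[0, 0, 0], 1, 0],
  [[0, 0, 0], 1, 0],
  [[0, 0, 0], 1, 0],
  [[0, 0, 0], 1, 0],
  [[0, 0, 0], 1, 0],
  [[0, 0, 0], 1, 0],
])

```text
t: 16.92
ee_pos: [527.6, -189.1, 144.9]
orientation: [1.115, 2.936, -0.0]
ft_force: [-0.6, -0.3, -0.7]
width: 88.0
grasp_force: 0.0
```

>>> move_arm([
  [[0, 0, 0], 1, 0],
  [[0, 0, 0], 1, 0],
  [[0, 0, 0], 1, 0],
  [[0, 0, 0], 1, 0],
  [[0, 0, 0], 1, 0],
  [[0, 0, 0], 1, 0],
  [[0, 0, 0], 1, 0],
  [[0, 0, 0], 0.9, 0],
  [[0, 0, 0], 0, 0],
  [[0, 0, 0], 0, 0],
])

```text
t: 17.75
ee_pos: [527.6, -189.2, 144.6]
orientation: [2.034, 2.394, 0.0]
ft_force: [0.5, -0.5, 0.5]
width: 87.8
grasp_force: 0.0
```

```bash
python3 d.py 502.2 51.6 23 9.4
```

```text
t 17.75 yaw 9.28 turn units -0.024 shift units [9.667 0.569 4.865] w 87.8 f 0.0 ft [ 0.5 -0.5  0.5]
```

>>> move_arm([
  [[0.6, 0.05, 0], 0, 0],
  [[1, 0.06, 0], 0, 0],
  [[1, 0.06, 0], 0, 0],
  [[1, 0.06, 0], 0, 0],
  [[1, 0.06, 0], 0, 0],
  [[1, 0.06, 0], 0, 0],
  [[1, 0.06, 0], 0, 0],
  [[1, 0.06, 0], 0, 0],
  [[1, 0.05, 0], 0, 0],
  [[1, 0.05, 0], 0, 0],
  [[0, 0, 0], 0, 0],
  [[0, 0, 0], 0, 0],
  [[0, 0, 0], 0, 0],
])

```text
t: 18.83
ee_pos: [503.3, 50.2, 144.1]
orientation: [2.035, 2.393, -0.0]
ft_force: [-0.1, -0.6, -0.6]
width: 88.1
grasp_force: 0.0
```

```bash
python3 - <<'E'
from h import *
c=cam('wrist');g=green(c)
for k,P,h in [('low',(502.4,51.8),66)]:
    u,v=map(int,proj(c,[[*P,h]])[0]);print(u,v)
    m=comp(g,u,v,30);print(k,fit(c,m,k,12,P))
print('tin',[fit(c,r['pixels'],'tin',12,(512,-11)) for r in cams.cut_out('wrist','tin')[:1]])
E
python3 d.py 502.2 51.6 23 9.4
```

```text
252 199
low (array([502.1,  51.5]), np.float64(0.018))
tin [(array([511.8, -11.5]), np.float64(0.137))]
t 18.93 yaw 9.13 turn units -0.054000000000000006 shift units [ 0.094 -0.037  4.84 ] w 87.8 f 0.0 ft [-0.6  0.  -0.2]
```

>>> move_arm([
  [[0.08, -0.05, 0.5], 0, 0],
  [[0, 0, 1], 0, 0],
  [[0, 0, 1], 0, 0],
  [[0, 0, 1], 0, 0],
  [[0, 0, 0.8], 0, 0],
  [[0, 0, 0.4], 0, 0],
  [[0, 0, 0.1], 0, 0],
  [[0, 0, 0], 0, 0],
  [[0, 0, 0], 0, 1],
  [[0, 0, 0], 0, 1],
  [[0, 0, 0], 0, 1],
  [[0, 0, 0], 0, 1],
  [[0, 0, 0], 0, 1],
  [[0, 0, 0], 0, 1],
  [[0, 0, 0], 0, 1],
  [[0, 0, 0], 0, 1],
  [[0, 0, 0], 0, 1],
  [[0, 0, 0], 0, 1],
])

```text
t: 20.43
ee_pos: [502.5, 51.9, 24.6]
orientation: [2.036, 2.391, 0.001]
ft_force: [-0.6, 0.3, 7.3]
width: 58.6
grasp_force: 30.0
```

```bash
python3 d.py 498.1 -283 23 9.4
```

```text
t 20.43 yaw 9.15 turn units -0.05 shift units [-13.188  -2.363   0.065] w 58.6 f 30.0 ft [-0.6  0.3  7.3]
```

>>> move_arm([
  [[0, 0, -0.4], 0, 1],
  [[0, 0, -1], 0, 1],
  [[0, 0, -1], 0, 1],
  [[0, 0, -1], 0, 1],
  [[0, 0, -0.6], 0, 1],
  [[-0.5, -0.1, 0], 0, 1],
  [[-1, -0.18, 0], 0, 1],
  [[-1, -0.18, 0], 0, 1],
  [[-1, -0.18, 0], 0, 1],
  [[-1, -0.18, 0], 0, 1],
  [[-1, -0.18, 0], 0, 1],
  [[-1, -0.18, 0], 0, 1],
  [[-1, -0.18, 0], 0, 1],
  [[-1, -0.18, 0], 0, 1],
  [[-1, -0.18, 0], 0, 1],
  [[-1, -0.18, 0], 0, 1],
  [[-1, -0.18, 0], 0, 1],
  [[-1, -0.18, 0], 0, 1],
  [[-0.7, -0.1, 0], 0, 1],
  [[0, 0, 0], 0, 1],
])

```text
t: 22.1
ee_pos: [496.2, -286.4, 124.5]
orientation: [2.039, 2.388, -0.001]
ft_force: [-0.3, -1.1, -1.1]
width: 58.5
grasp_force: 30.0
```

>>> move_arm([
  [[0, 0, 0], 0, 1],
  [[0, 0, 0.5], 0, 1],
  [[0, 0, 1], 0, 1],
  [[0, 0, 1], 0, 1],
  [[0, 0, 0.8], 0, 1],
  [[0, 0, 0.4], 0, 1],
  [[0, 0, 0.2], 0, 1],
  [[0, 0, 0], 0, 1],
  [[0, 0, 0], 0, 1],
])

```text
t: 22.85
ee_pos: [496.5, -283.1, 26.8]
orientation: [2.036, 2.392, 0.0]
ft_force: [-1.4, 0.1, -1.7]
width: 58.6
grasp_force: 30.0
```

```bash
python3 d.py 498.1 -283 20.6 9.15
```

```text
t 22.85 yaw 9.18 turn units 0.006 shift units [-0.005  0.062  0.249] w 58.6 f 30.0 ft [-1.4  0.1 -1.7]
```

>>> move_arm([
  [[0, 0, 0.15], 0, 1],
  [[0, 0, 0.1], 0, 1],
  [[0, 0, 0.02], 0, 1],
  [[0, 0, 0], 0, 1],
  [[0, 0, 0], 0, 1],
])

```text
t: 23.27
ee_pos: [496.9, -283.7, 20.6]
orientation: [2.036, 2.39, 0.001]
ft_force: [0.9, 0.4, 5.5]
width: 58.7
grasp_force: 30.0
```

>>> move_arm([
  [[0, 0, 0], 0, 0],
  [[0, 0, 0], 0, 0],
  [[0, 0, 0], 0, 0],
  [[0, 0, 0], 0, 0],
  [[0, 0, 0], 0, 0],
  [[0, 0, 0], 0, 0],
  [[0, 0, -0.5], 0, 0],
  [[0, 0, -1], 0, 0],
  [[0, 0, -1], 0, 0],
  [[0, 0, -1], 0, 0],
  [[0, 0, -1], 0, 0],
  [[0, 0, -0.5], 0, 0],
  [[0, 0, 0], 0, 0],
  [[0, 0, 0], 0, 0],
])

```text
t: 24.43
ee_pos: [496.3, -283.4, 145.2]
orientation: [2.036, 2.39, 0.0]
ft_force: [-0.4, -1.5, -0.2]
width: 87.5
grasp_force: 0.0
```

```bash
python3 d.py 511.8 -11.3 23 9.15
```

```text
t 24.43 yaw 9.15 turn units -0.0 shift units [10.649  2.343  4.888] w 87.5 f 0.0 ft [-0.4 -1.5 -0.2]
```

>>> move_arm([
  [[0.6, 0.12, 0], 0, 0],
  [[1, 0.22, 0], 0, 0],
  [[1, 0.22, 0], 0, 0],
  [[1, 0.22, 0], 0, 0],
  [[1, 0.22, 0], 0, 0],
  [[1, 0.22, 0], 0, 0],
  [[1, 0.22, 0], 0, 0],
  [[1, 0.22, 0], 0, 0],
  [[1, 0.22, 0], 0, 0],
  [[1, 0.22, 0], 0, 0],
  [[1, 0.22, 0], 0, 0],
  [[0, 0, 0], 0, 0],
  [[0, 0, 0], 0, 0],
  [[0, 0, 0], 0, 0],
])

```text
t: 25.6
ee_pos: [510.3, -12.3, 143.6]
orientation: [-2.035, -2.391, 0.002]
ft_force: [-0.3, -0.0, -0.0]
width: 87.8
grasp_force: 0.0
```

```bash
python3 - <<'E'
from h import *
c=cam('wrist');cv2.imwrite('pics/w4.png',cv2.resize(c[0][:,:,::-1],(640,480)))
print('tin',[fit(c,r['pixels'],'tin',12,(512,-11)) for r in cams.cut_out('wrist','tin')[:2]])
m=cams.cut_out('wrist','candle_board')[0]['pixels']
E
python3 d.py 511.8 -11.3 23 9.15
```

```text
tin [(array([511.4, -11.7]), np.float64(0.058))]
t 25.75 yaw 9.08 turn units -0.014000000000000002 shift units [0.073 0.047 4.849] w 88.0 f 0.0 ft [ 0.   0.4 -0.3]
```

View pics/w4.png

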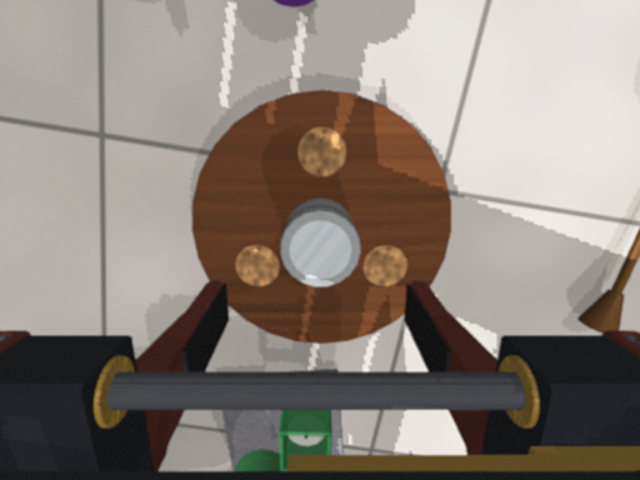

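The board now holds only the tin at (320,248), and the inlays are free at (322,152), (257,265) and (386,265). I'll grip the tin and compare the inlay positions with the recorded pick poses.

>>> move_arm([
  [[0.05, 0.03, 0.5], 0, 0],
  [[0, 0, 1], 0, 0],
  [[0, 0, 1], 0, 0],
  [[0, 0, 1], 0, 0],
  [[0, 0, 0.8], 0, 0],
  [[0, 0, 0.4], 0, 0],
  [[0, 0, 0.1], 0, 0],
  [[0, 0, 0], 0, 0],
  [[0, 0, 0], 0, 1],
  [[0, 0, 0], 0, 1],
  [[0, 0, 0], 0, 1],
  [[0, 0, 0], 0, 1],
  [[0, 0, 0], 0, 1],
  [[0, 0, 0], 0, 1],
  [[0, 0, 0], 0, 1],
  [[0, 0, 0], 0, 1],
  [[0, 0, 0], 0, 1],
  [[0, 0, 0], 0, 1],
])

```text
t: 27.25
ee_pos: [512.3, -11.1, 25.3]
orientation: [2.037, 2.391, 0.001]
ft_force: [-0.4, 0.5, 5.9]
width: 57.6
grasp_force: 30.0
```

```bash
python3 d.py 560.5 280.8 23 9.15
python3 - <<'E'
from h import *
d=cams.get_image('wrist')
T=np.eye(4);T[:3,:3]=R.from_rotvec([-2.035,-2.391,.002]).as_matrix();T[:3,3]=[510.3,-12.3,143.6];M=T@np.array(d['mount'])
c=(0,np.array(d['camera_matrix']),M[:3,:3],M[:3,3])
for p in [(257.6,121.6),(205.6,212),(308.8,212)]: print(ray(c,*p,12).round(1))
E
```

```text
t 27.25 yaw 9.15 turn units 0.0 shift units [11.221  3.758  0.094] w 57.6 f 30.0 ft [-0.4  0.5  5.9]
[503.6  52.8  12. ]
[463.5 -50.6  12. ]
[574.3 -32.6  12. ]
```

>>> move_arm([
  [[0, 0, -0.4], 0, 1],
  [[0, 0, -1], 0, 1],
  [[0, 0, -1], 0, 1],
  [[0, 0, -0.6], 0, 1],
  [[0.3, 0.1, 0], 0, 1],
  [[0.9, 0.3, 0], 0, 1],
  [[1, 0.34, 0], 0, 1],
  [[1, 0.34, 0], 0, 1],
  [[1, 0.34, 0], 0, 1],
  [[1, 0.34, 0], 0, 1],
  [[1, 0.34, 0], 0, 1],
  [[1, 0.34, 0], 0, 1],
  [[1, 0.34, 0], 0, 1],
  [[1, 0.34, 0], 0, 1],
  [[1, 0.34, 0], 0, 1],
  [[0.7, 0.22, 0], 0, 1],
  [[0.3, 0.1, 0], 0, 1],
  [[0, 0, 0], 0, 1],
  [[0, 0, 0], 0, 1],
  [[0, 0, 0], 0, 1],
])

```text
t: 28.97
ee_pos: [559.9, 279.2, 99.1]
orientation: [-2.038, -2.391, 0.002]
ft_force: [0.0, -0.1, -1.8]
width: 57.7
grasp_force: 30.0
```

```bash
python3 - <<'E'
from h import *
c=cam('wrist');cv2.imwrite('pics/w5.png',cv2.resize(c[0][:,:,::-1],(640,480)))
E
python3 d.py 560.5 280.8 19.3 9.15
```

```text
t 29.02 yaw 9.09 turn units -0.012 shift units [0.066 0.026 3.2  ] w 57.6 f 30.0 ft [ 0.1  0.1 -1.6]
```

View pics/w5.png

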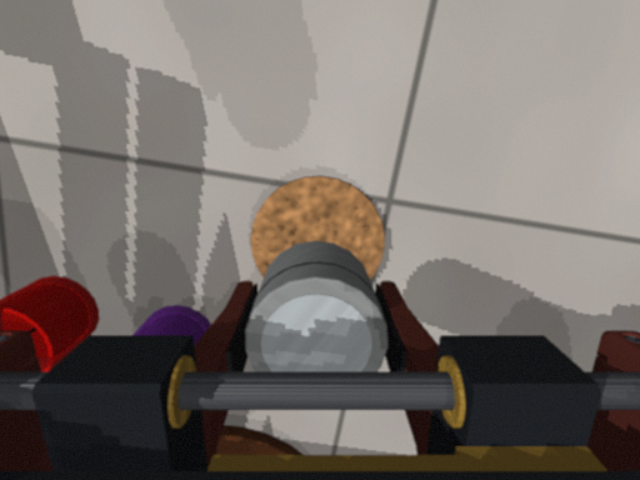

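```bash
python3 - <<'E'
from h import *
c=cam('wrist');m=cork(c);m[230:]=0;m[:120]=0
n,l,s,_=cv2.connectedComponentsWithStats(m.astype(np.uint8));k=1+s[1:,4].argmax();o=l==k
# upper-arc outline points -> z=6 plane -> circle fit r=50
P=[]
for u in np.where(o.any(0))[0]:
    v=np.argmax(o[:,u]);P.append(ray(c,u,v-.5,6)[:2])
P=np.array(P)[4:-4]
from scipy.optimize import least_squares
r=least_squares(lambda q:np.hypot(*(P-q).T)-50,[560,280],loss='soft_l1');print(r.x,r.cost)
r=least_squares(lambda q:np.hypot(*(P-q[:2]).T)-q[2],[560,280,50],loss='soft_l1');print(r.x,r.cost)
E
```

```text
[559.41707646 279.62018381] 7.869971154131187
[559.20000952 281.01148556  48.78247556] 5.539832750847207
```

The coaster centre measures about (559.7, 280.2), so the tin is on target. I lower it.

>>> move_arm([
  [[0.04, 0, 0.4], 0, 1],
  [[0, 0, 0.8], 0, 1],
  [[0, 0, 0.8], 0, 1],
  [[0, 0, 0.6], 0, 1],
  [[0, 0, 0.3], 0, 1],
  [[0, 0, 0.1], 0, 1],
  [[0, 0, 0], 0, 1],
  [[0, 0, 0], 0, 1],
])

```text
t: 29.73
ee_pos: [561.0, 281.3, 25.2]
orientation: [2.037, 2.391, 0.001]
ft_force: [0.7, 0.6, -1.0]
width: 57.8
grasp_force: 30.0
```

```bash
python3 d.py 560 280.3 19.3 9.15
```

```text
t 29.73 yaw 9.13 turn units -0.004 shift units [-0.035 -0.045  0.235] w 57.8 f 30.0 ft [ 0.7  0.6 -1. ]
```

>>> move_arm([
  [[-0.03, -0.04, 0.1], 0, 1],
  [[0, 0, 0.08], 0, 1],
  [[0, 0, 0.05], 0, 1],
  [[0, 0, 0.02], 0, 1],
  [[0, 0, 0], 0, 1],
  [[0, 0, 0], 0, 1],
])

```text
t: 30.23
ee_pos: [559.8, 280.5, 19.4]
orientation: [2.037, 2.391, 0.001]
ft_force: [-2.2, -1.1, 5.8]
width: 57.9
grasp_force: 30.0
```

>>> move_arm([
  [[0, 0, 0], 0, 0],
  [[0, 0, 0], 0, 0],
  [[0, 0, 0], 0, 0],
  [[0, 0, 0], 0, 0],
  [[0, 0, 0], 0, 0],
  [[0, 0, 0], 0, 0],
  [[0, 0, -0.5], 0, 0],
  [[0, 0, -1], 0, 0],
  [[0, 0, -1], 0, 0],
  [[0, 0, -1], 0, 0],
  [[0, 0, -1], 0, 0],
  [[0, 0, -0.5], 0, 0],
  [[0, 0, 0], 0, 0],
  [[0, 0, 0], 0, 0],
])

```text
t: 31.4
ee_pos: [559.8, 280.5, 143.9]
orientation: [2.037, 2.391, 0.002]
ft_force: [-0.6, 0.1, -0.6]
width: 87.7
grasp_force: 0.0
```

```bash
python3 - <<'E'
from h import *
c=cam('wrist');print('tin',[(fit(c,r['pixels'],'tin',6,(560,280)),r['p']) for r in cams.cut_out('wrist','tin')[:1]])
E
python3 d.py 496.8 -283.6 20.6 9.15
```

```text
tin [((array([558.6, 280. ]), np.float64(0.034)), 0.84)]
t 31.5 yaw 9.15 turn units -0.0 shift units [-21.862  -6.028   4.858] w 87.9 f 0.0 ft [ 0.7 -0.2  0.5]
```

The tin stands at (559,280) on the coaster. Next I go back to the low glass on the tray.

>>> move_arm([
  [[-0.5, -0.14, 0], 0, 0],
  [[-1, -0.28, 0], 0, 0],
  [[-1, -0.28, 0], 0, 0],
  [[-1, -0.28, 0], 0, 0],
  [[-1, -0.28, 0], 0, 0],
  [[-1, -0.28, 0], 0, 0],
  [[-1, -0.28, 0], 0, 0],
  [[-1, -0.28, 0], 0, 0],
  [[-1, -0.28, 0], 0, 0],
  [[-1, -0.28, 0], 0, 0],
  [[-1, -0.28, 0], 0, 0],
  [[-1, -0.28, 0], 0, 0],
  [[-1, -0.28, 0], 0, 0],
  [[-1, -0.28, 0], 0, 0],
  [[-1, -0.28, 0], 0, 0],
  [[-1, -0.28, 0], 0, 0],
  [[-1, -0.28, 0], 0, 0],
  [[-1, -0.28, 0], 0, 0],
  [[-1, -0.28, 0], 0, 0],
  [[-1, -0.28, 0], 0, 0],
])

```text
t: 33.17
ee_pos: [500.5, -224.0, 142.1]
orientation: [-2.036, -2.389, 0.001]
ft_force: [0.1, 1.3, -1.2]
width: 87.6
grasp_force: 0.0
```

>>> move_arm([
  [[-1, -0.28, 0], 0, 0],
  [[-0.9, -0.25, 0], 0, 0],
  [[-0.45, -0.13, 0], 0, 0],
  [[0, 0, 0], 0, 0],
  [[0, 0, 0], 0, 0],
  [[0, 0, 0], 0, 0],
])

```text
t: 33.67
ee_pos: [494.8, -282.1, 142.8]
orientation: [-2.036, -2.39, 0.0]
ft_force: [0.5, -0.2, 0.1]
width: 87.8
grasp_force: 0.0
```

```bash
python3 d.py 496.8 -283.6 20.6 9.15;python3 - <<'E'
from h import *
c=cam('wrist');g=green(c)
for k,P,h in [('low',(496.8,-283.6),62)]:
    u,v=map(int,proj(c,[[*P,h]])[0]);m=comp(g,u,v,30);print(k,fit(c,m,k,8,P))
cv2.imwrite('pics/w6.png',cv2.resize(c[0][:,:,::-1],(640,480)))
E
```

```text
t 33.67 yaw 9.16 turn units 0.002 shift units [-0.071  0.068  4.889] w 87.8 f 0.0 ft [ 0.5 -0.2  0.1]
low (array([ 496.1, -283.7]), np.float64(0.035))
```

View pics/w6.png

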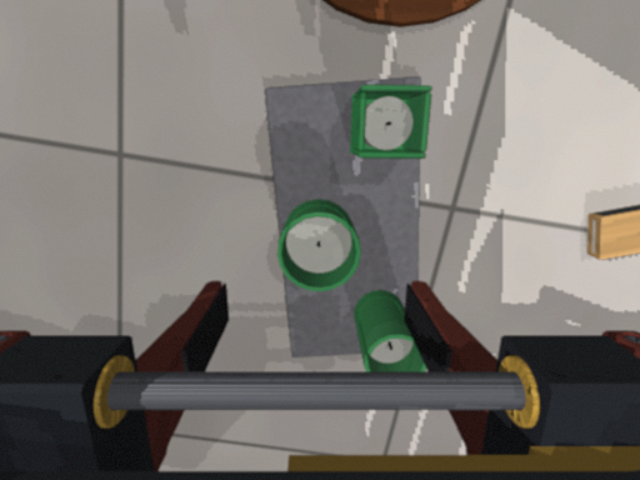

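All three glasses stand upright on the tray: square (390,122), low (319,245), tall (390,335). I grip the low glass.

>>> move_arm([
  [[-0.06, 0.06, 0.5], 0, 0],
  [[0, 0, 1], 0, 0],
  [[0, 0, 1], 0, 0],
  [[0, 0, 1], 0, 0],
  [[0, 0, 0.8], 0, 0],
  [[0, 0, 0.4], 0, 0],
  [[0, 0, 0.13], 0, 0],
  [[0, 0, 0], 0, 0],
  [[0, 0, 0], 0, 1],
  [[0, 0, 0], 0, 1],
  [[0, 0, 0], 0, 1],
  [[0, 0, 0], 0, 1],
  [[0, 0, 0], 0, 1],
  [[0, 0, 0], 0, 1],
  [[0, 0, 0], 0, 1],
  [[0, 0, 0], 0, 1],
  [[0, 0, 0], 0, 1],
  [[0, 0, 0], 0, 1],
])

```text
t: 35.22
ee_pos: [497.4, -284.7, 23.4]
orientation: [2.037, 2.391, 0.0]
ft_force: [-2.0, 0.2, 5.7]
width: 58.5
grasp_force: 29.9
```

```bash
python3 d.py 502.5 51.9 24.6 9.15
```

```text
t 35.22 yaw 9.15 turn units -0.0 shift units [13.262  2.341 -0.046] w 58.5 f 29.9 ft [-2.   0.2  5.7]
```

>>> move_arm([
  [[0, 0, -0.4], 0, 1],
  [[0, 0, -1], 0, 1],
  [[0, 0, -1], 0, 1],
  [[0, 0, -1], 0, 1],
  [[0, 0, -0.6], 0, 1],
  [[0.5, 0.1, 0], 0, 1],
  [[1, 0.18, 0], 0, 1],
  [[1, 0.18, 0], 0, 1],
  [[1, 0.18, 0], 0, 1],
  [[1, 0.18, 0], 0, 1],
  [[1, 0.18, 0], 0, 1],
  [[1, 0.18, 0], 0, 1],
  [[1, 0.18, 0], 0, 1],
  [[1, 0.18, 0], 0, 1],
  [[1, 0.18, 0], 0, 1],
  [[1, 0.18, 0], 0, 1],
  [[1, 0.18, 0], 0, 1],
  [[1, 0.18, 0], 0, 1],
  [[0.7, 0.1, 0], 0, 1],
  [[0, 0, 0], 0, 1],
])

```text
t: 36.88
ee_pos: [501.5, 53.8, 121.8]
orientation: [-2.033, -2.393, 0.001]
ft_force: [-0.3, -0.1, -1.4]
width: 58.5
grasp_force: 29.9
```

>>> move_arm([
  [[0, 0, 0], 0, 1],
  [[0, 0, 0.5], 0, 1],
  [[0, 0, 1], 0, 1],
  [[0, 0, 1], 0, 1],
  [[0, 0, 0.7], 0, 1],
  [[0, 0, 0.3], 0, 1],
  [[0, 0, 0], 0, 1],
  [[0, 0, 0], 0, 1],
  [[0, 0, 0], 0, 1],
])

```text
t: 37.63
ee_pos: [503.5, 50.4, 36.0]
orientation: [2.037, 2.39, 0.001]
ft_force: [-0.2, -0.1, -1.5]
width: 58.6
grasp_force: 29.9
```

```bash
python3 d.py 503.1 50.8 27.4 9.15
```

```text
t 37.63 yaw 9.11 turn units -0.008 shift units [ 0.018 -0.015  0.344] w 58.6 f 29.9 ft [-0.2 -0.1 -1.5]
```

>>> move_arm([
  [[0, -0.01, 0.2], 0, 1],
  [[0, 0, 0.1], 0, 1],
  [[0, 0, 0.04], 0, 1],
  [[0, 0, 0.02], 0, 1],
  [[0, 0, 0], 0, 1],
  [[0, 0, 0], 0, 1],
])

```text
t: 38.13
ee_pos: [503.0, 50.7, 27.4]
orientation: [2.037, 2.391, 0.001]
ft_force: [-2.7, -0.3, 11.4]
width: 58.5
grasp_force: 29.9
```

>>> move_arm([
  [[0, 0, 0], 0, 0],
  [[0, 0, 0], 0, 0],
  [[0, 0, 0], 0, 0],
  [[0, 0, 0], 0, 0],
  [[0, 0, 0], 0, 0],
  [[0, 0, 0], 0, 0],
  [[0, 0, -0.5], 0, 0],
  [[0, 0, -1], 0, 0],
  [[0, 0, -1], 0, 0],
  [[0, 0, -1], 0, 0],
  [[0, 0, -1], -1, 0],
  [[0, 0, -0.5], -1, 0],
  [[0, 0, 0], -1, 0],
  [[0, 0, 0], -1, 0],
  [[0, 0, 0], -1, 0],
  [[0, 0, 0], -1, 0],
  [[0, 0, 0], -1, 0],
  [[0, 0, 0], -1, 0],
  [[0, 0, 0], -1, 0],
  [[0, 0, 0], -1, 0],
])

```text
t: 39.8
ee_pos: [502.5, 50.7, 151.0]
orientation: [-0.829, -3.03, 0.0]
ft_force: [-0.0, -0.0, -0.4]
width: 87.9
grasp_force: 0.0
```

>>> move_arm([
  [[0, 0, 0], -1, 0],
  [[0, 0, 0], -1, 0],
  [[0, 0, 0], -1, 0],
  [[0, 0, 0], -1, 0],
  [[0, 0, 0], -1, 0],
  [[0, 0, 0], -1, 0],
  [[0, 0, 0], -1, 0],
  [[0, 0, 0], -0.9, 0],
  [[0, 0, 0], 0, 0],
  [[0, 0, 0], 0, 0],
])

```text
t: 40.63
ee_pos: [502.5, 50.7, 151.1]
orientation: [0.233, -3.133, -0.0]
ft_force: [0.3, -0.2, -0.8]
width: 87.8
grasp_force: 0.0
```

```bash
python3 d.py 527.7 -189.2 19.9 98.64
```

```text
t 40.63 yaw 98.51 turn units -0.026000000000000002 shift units [ 0.446 -9.637  5.248] w 87.8 f 0.0 ft [ 0.3 -0.2 -0.8]
```

>>> move_arm([
  [[0.03, -0.64, 0], 0, 0],
  [[0.05, -1, 0], 0, 0],
  [[0.05, -1, 0], 0, 0],
  [[0.05, -1, 0], 0, 0],
  [[0.05, -1, 0], 0, 0],
  [[0.05, -1, 0], 0, 0],
  [[0.05, -1, 0], 0, 0],
  [[0.05, -1, 0], 0, 0],
  [[0.05, -1, 0], 0, 0],
  [[0.05, -1, 0], 0, 0],
  [[0, 0, 0], 0, 0],
  [[0, 0, 0], 0, 0],
  [[0, 0, 0], 0, 0],
])

```text
t: 41.72
ee_pos: [526.6, -188.9, 150.9]
orientation: [0.234, -3.132, -0.001]
ft_force: [0.3, 1.2, -0.3]
width: 87.7
grasp_force: 0.0
```

```bash
python3 d.py 527.7 -189.2 19.9 98.64
```

```text
t 41.72 yaw 98.55 turn units -0.018 shift units [-0.043 -0.02   5.241] w 87.7 f 0.0 ft [ 0.3  1.2 -0.3]
```

>>> move_arm([
  [[-0.04, 0, 0.5], 0, 0],
  [[0, 0, 1], 0, 0],
  [[0, 0, 1], 0, 0],
  [[0, 0, 1], 0, 0],
  [[0, 0, 0.9], 0, 0],
  [[0, 0, 0.5], 0, 0],
  [[0, 0, 0.25], 0, 0],
  [[0, 0, 0.05], 0, 0],
  [[0, 0, 0], 0, 1],
  [[0, 0, 0], 0, 1],
  [[0, 0, 0], 0, 1],
  [[0, 0, 0], 0, 1],
  [[0, 0, 0], 0, 1],
  [[0, 0, 0], 0, 1],
  [[0, 0, 0], 0, 1],
  [[0, 0, 0], 0, 1],
  [[0, 0, 0], 0, 1],
  [[0, 0, 0], 0, 1],
  [[0, 0, 0], 0, 1],
  [[0, 0, 0], 0, 1],
])

```text
t: 43.38
ee_pos: [528.1, -189.3, 21.4]
orientation: [-0.237, 3.132, -0.0]
ft_force: [-1.3, 0.4, 5.7]
width: 44.0
grasp_force: 30.0
```

```bash
python3 d.py 463.7 -49.7 23.8 98.65; python3 -c "
from h import *
print(ctrl.get_obs()['ee_pos'])"
```

```text
t 43.38 yaw 98.64 turn units -0.002 shift units [ 1.706  5.908 -0.094] w 44.0 f 30.0 ft [-1.3  0.4  5.7]
[ 528.07923479 -189.29713453   21.44920651]
```

>>> move_arm([
  [[0, 0, -0.4], 0, 1],
  [[0, 0, -1], 0, 1],
  [[0, 0, -0.6], 0, 1],
  [[0.1, 0.4, 0], 0, 1],
  [[0.3, 1, 0], 0, 1],
  [[0.3, 1, 0], 0, 1],
  [[0.3, 1, 0], 0, 1],
  [[0.3, 1, 0], 0, 1],
  [[0.3, 1, 0], 0, 1],
  [[0.1, 0.5, 0], 0, 1],
  [[0, 0, 0], 0, 1],
  [[0, 0, 0], 0, 1],
  [[0, 0, 0.6], 0, 1],
  [[0, 0, 0.6], 0, 1],
  [[0, 0, 0.3], 0, 1],
  [[0, 0, 0], 0, 1],
  [[0, 0, 0], 0, 1],
  [[0, 0, 0], 0, 1],
])

```text
t: 44.88
ee_pos: [464.3, -50.3, 34.0]
orientation: [-0.236, 3.132, -0.0]
ft_force: [0.5, 0.3, -1.5]
width: 44.0
grasp_force: 30.0
```

```bash
python3 d.py 464.1 -49.8 25.3 98.65
```

```text
t 44.88 yaw 98.61 turn units -0.008 shift units [0.006 0.02  0.347] w 44.0 f 30.0 ft [ 0.5  0.3 -1.5]
```

>>> move_arm([
  [[0, 0.02, 0.2], 0, 1],
  [[0, 0, 0.1], 0, 1],
  [[0, 0, 0.04], 0, 1],
  [[0, 0, 0.02], 0, 1],
  [[0, 0, 0], 0, 1],
  [[0, 0, 0], 0, 1],
])

```text
t: 45.38
ee_pos: [463.8, -49.4, 25.5]
orientation: [-0.237, 3.132, -0.0]
ft_force: [-3.2, -0.2, 8.8]
width: 43.8
grasp_force: 30.0
```

Contact, so I release, lift and turn to the tall glass's yaw (69.1, +5.9 units).

>>> move_arm([
  [[0, 0, 0], 0, 0],
  [[0, 0, 0], 0, 0],
  [[0, 0, 0], 0, 0],
  [[0, 0, 0], 0, 0],
  [[0, 0, 0], 0, 0],
  [[0, 0, 0], 0, 0],
  [[0, 0, 0], 0, 0],
  [[0, 0, -0.5], 0, 0],
  [[0, 0, -1], 0, 0],
  [[0, 0, -1], 0, 0],
  [[0, 0, -1], 0, 0],
  [[0, 0, -1], 1, 0],
  [[0, 0, -0.9], 1, 0],
  [[0, 0, 0], 1, 0],
  [[0, 0, 0], 1, 0],
  [[0, 0, 0], 1, 0],
  [[0, 0, 0], 0.9, 0],
  [[0, 0, 0], 0, 0],
  [[0, 0, 0], 0, 0],
])

```text
t: 46.97
ee_pos: [463.6, -49.3, 159.6]
orientation: [-0.565, -3.09, 0.0]
ft_force: [-0.0, 0.1, 0.7]
width: 87.5
grasp_force: 0.0
```

```bash
python3 d.py 561.8 -348.2 34.3 69.1
```

```text
t 46.97 yaw 69.28 turn units 0.036 shift units [-7.935 -9.769  5.013] w 87.5 f 0.0 ft [-0.   0.1  0.7]
```

>>> move_arm([
  [[-0.4, -0.5, 0], 0, 0],
  [[-0.8, -0.98, 0], 0, 0],
  [[-0.8, -0.98, 0], 0, 0],
  [[-0.8, -0.98, 0], 0, 0],
  [[-0.8, -0.98, 0], 0, 0],
  [[-0.8, -0.98, 0], 0, 0],
  [[-0.8, -0.98, 0], 0, 0],
  [[-0.8, -0.98, 0], 0, 0],
  [[-0.8, -0.98, 0], 0, 0],
  [[-0.8, -0.98, 0], 0, 0],
  [[-0.4, -0.5, 0], 0, 0],
  [[0, 0, 0], 0, 0],
  [[0, 0, 0], 0, 0],
  [[0, 0, 0], 0, 0],
])

```text
t: 48.13
ee_pos: [562.5, -348.9, 159.1]
orientation: [-0.566, -3.089, -0.001]
ft_force: [0.6, -0.3, -0.0]
width: 87.5
grasp_force: 0.0
```

```bash
python3 d.py 561.8 -348.2 34.3 69.1
```

```text
t 48.13 yaw 69.21 turn units 0.022 shift units [0.037 0.015 4.993] w 87.5 f 0.0 ft [ 0.6 -0.3 -0. ]
```

>>> move_arm([
  [[0.03, 0.01, 0.5], 0, 0],
  [[0, 0, 1], 0, 0],
  [[0, 0, 1], 0, 0],
  [[0, 0, 1], 0, 0],
  [[0, 0, 0.8], 0, 0],
  [[0, 0, 0.5], 0, 0],
  [[0, 0, 0.15], 0, 0],
  [[0, 0, 0], 0, 0],
  [[0, 0, 0], 0, 1],
  [[0, 0, 0], 0, 1],
  [[0, 0, 0], 0, 1],
  [[0, 0, 0], 0, 1],
  [[0, 0, 0], 0, 1],
  [[0, 0, 0], 0, 1],
  [[0, 0, 0], 0, 1],
  [[0, 0, 0], 0, 1],
  [[0, 0, 0], 0, 1],
  [[0, 0, 0], 0, 1],
  [[0, 0, 0], 0, 1],
  [[0, 0, 0], 0, 1],
])

```text
t: 49.8
ee_pos: [562.8, -349.4, 36.3]
orientation: [0.569, 3.089, -0.0]
ft_force: [-0.5, 1.9, 5.1]
width: 46.6
grasp_force: 30.0
```

```bash
python3 d.py 571.3 -31.6 38.2 69.1
```

```text
t 49.8 yaw 69.15 turn units 0.01 shift units [ 4.218 11.996 -0.077] w 46.6 f 30.0 ft [-0.5  1.9  5.1]
```

>>> move_arm([
  [[0, 0, -0.4], 0, 1],
  [[0, 0, -1], 0, 1],
  [[0, 0, -1], 0, 1],
  [[0, 0, -0.6], 0, 1],
  [[0.17, 0.48, 0], 0, 1],
  [[0.35, 1, 0], 0, 1],
  [[0.35, 1, 0], 0, 1],
  [[0.35, 1, 0], 0, 1],
  [[0.35, 1, 0], 0, 1],
  [[0.35, 1, 0], 0, 1],
  [[0.35, 1, 0], 0, 1],
  [[0.35, 1, 0], 0, 1],
  [[0.35, 1, 0], 0, 1],
  [[0.35, 1, 0], 0, 1],
  [[0.35, 1, 0], 0, 1],
  [[0.35, 1, 0], 0, 1],
  [[0.15, 0.5, 0], 0, 1],
  [[0, 0, 0], 0, 1],
  [[0, 0, 0], 0, 1],
  [[0, 0, 0], 0, 1],
])

```text
t: 51.47
ee_pos: [571.4, -32.9, 110.5]
orientation: [-0.568, -3.089, 0.001]
ft_force: [-0.2, -0.2, -2.5]
width: 46.4
grasp_force: 30.0
```

```bash
python3 d.py 572.3 -32.2 40.2 69.1
```

```text
t 51.47 yaw 69.15 turn units 0.01 shift units [-0.024  0.039  2.811] w 46.4 f 30.0 ft [-0.2 -0.2 -2.5]
```

>>> move_arm([
  [[-0.02, 0.03, 0.4], 0, 1],
  [[0, 0, 0.8], 0, 1],
  [[0, 0, 0.8], 0, 1],
  [[0, 0, 0.4], 0, 1],
  [[0, 0, 0.1], 0, 1],
  [[0, 0, 0], 0, 1],
  [[0, 0, 0], 0, 1],
  [[0, 0, 0], 0, 1],
])

```text
t: 52.13
ee_pos: [573.3, -32.2, 49.3]
orientation: [0.569, 3.088, 0.0]
ft_force: [-0.4, 0.7, -1.6]
width: 46.3
grasp_force: 30.0
```

```bash
python3 d.py 572.3 -32.2 40.2 69.1
```

```text
t 52.13 yaw 69.13 turn units 0.006 shift units [ 0.037 -0.015  0.363] w 46.3 f 30.0 ft [-0.4  0.7 -1.6]
```

>>> move_arm([
  [[0.04, 0, 0.2], 0, 1],
  [[0, 0, 0.1], 0, 1],
  [[0, 0, 0.05], 0, 1],
  [[0, 0, 0.02], 0, 1],
  [[0, 0, 0], 0, 1],
  [[0, 0, 0], 0, 1],
])

```text
t: 52.63
ee_pos: [571.7, -31.5, 40.3]
orientation: [0.568, 3.089, -0.0]
ft_force: [-3.7, 1.1, 8.9]
width: 46.4
grasp_force: 30.0
```

Contact, so I release, lift and back off for a full look.

>>> move_arm([
  [[0, 0, 0], 0, 0],
  [[0, 0, 0], 0, 0],
  [[0, 0, 0], 0, 0],
  [[0, 0, 0], 0, 0],
  [[0, 0, 0], 0, 0],
  [[0, 0, 0], 0, 0],
  [[0, 0, 0], 0, 0],
  [[0, 0, -0.5], 0, 0],
  [[0, 0, -1], 0, 0],
  [[0, 0, -1], 0, 0],
  [[0, 0, -1], 0, 0],
  [[0, 0, -1], 0, 0],
  [[0, 0, -1], 0, 0],
  [[0, 0, -1], 0, 0],
  [[0, 0, -0.7], 0, 0],
  [[0.5, 0.5, 0], 0, 0],
  [[1, 0.5, 0], 0, 0],
  [[1, 0.5, 0], 0, 0],
  [[0, 0, 0], 0, 0],
  [[0, 0, 0], 0, 0],
])

```text
t: 54.3
ee_pos: [526.0, 26.4, 220.2]
orientation: [0.566, 3.089, 0.0]
ft_force: [0.4, -0.2, -0.5]
width: 88.0
grasp_force: 0.0
```

```bash
python3 - <<'E'
from h import *
print(ctrl.get_obs()['ee_pos'])
c=cam('wrist');g=green(c);cv2.imwrite('pics/w7.png',cv2.resize(c[0][:,:,::-1],(640,480)))
for k,P,h in [('square',(464.6,-50.5),72),('low',(502.4,51.8),66),('tall',(571.1,-32.9),88)]:
    u,v=map(int,proj(c,[[*P,h]])[0])
    try: print(k,fit(c,comp(g,u,v,28),k,12,P,.16 if k=='square' else None))
    except Exception as e: print(e)
m=cams.cut_out('wrist','tin');print([(fit(c,r['pixels'],'tin',6,(560,280)),r['p']) for r in m[:1]])
E
```

```text
[526.02470888  26.40356878 220.1666166 ]
square (array([464.3, -49.5,   8.9]), np.float64(0.026))
low (array([501.9,  51.5]), np.float64(0.022))
tall (array([570.1, -31.4]), np.float64(0.043))
[((array([558.9, 279.1]), np.float64(0.048)), 0.77)]
```

View pics/w7.png

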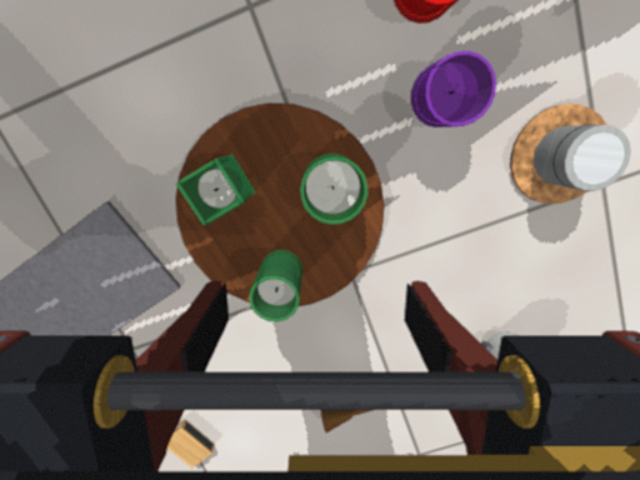

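The glasses are back within 1–2 mm of their starting spots: square (216,190), low (333,187), tall (276,290). The tin is upright in the middle of the coaster (580,158), and the arm is clear of everything.

```bash
python3 -c "
from workcell import ctrl
print(ctrl.close_job())"
```

```text
the job is handed in; nothing more can be done
None
```

The job is done and handed in after about 54 s: the tin stands within about 1–2 mm of the centre of the cork coaster, all three glasses are back within about 2 mm of where they started, and the snuffer, matchbox and dispenser were not touched.

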